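# Press the rotor-stand label holder home behind the shelf lip and hold it there

### The arm

A 7-joint arm with a two-finger parallel gripper is mounted at the origin on the work surface. World frame = base frame: x ahead of the robot, y to its left, z up, the work surface at z = 0. Lengths are in m, angles in rad, forces in N, time in s.
With the tool pointing down it reaches from about 0.35 to 0.9 m from the base axis. Payload 8.1 kg.
Tool frame: the origin (TCP) lies at the very end of the fingers, on their centre line; the grasp point (between the pads) lies grip_point_offset behind it (grip_point_offset is the distance from the TCP to the grasp point, in m); z points along the fingers, y is the direction in which the jaws open and shut (so a half turn about z gives the same grasp; the last joint's range is limited). The gripper opens to 92 mm and grips with 3 to 60 N. Pads are 19 mm wide; open, the fingers measure 130 mm over their backs; the gripper's body (75 mm by 190 mm) begins 47 mm behind the grasp point.
Start: joints at [-1.282, 0.434, 0.025, 1.573, -0.012, 1.134, -0.075], TCP at [0.239, 0.578, 0.227] pointing down, gripper open.
Joint ranges: [-2.62, 2.62], [-0.44, 2.09], [-1.27, 1.32], [0.08, 2.57], [-1.32, 4.46], [0.12, 2], [-2.74, 2.74]. Speed limits (rad/s): [2.22, 2.22, 3.01, 3.01, 3.14, 3.14, 3.14].

### API

Orientations are given as a rotation vector (axis times angle).
In Python, from cell import * gives the robot as it stands.
- The arm moves only by the tool drive_tool, never from a script. Its argument "increments" is a list of rows, each an object of numbers: "grip": the gripper's target within -1 to 1 (shut at 1, half-way at 0, fully open at -1); "tx", "ty", "tz": the shift along the world's x, y, z normalised to -1 to 1, where 1 is 400 mm; "turn": the turn about the world's z normalised to -1 to 1, where 1 is 60 degrees. In form: [{"grip": .., "tx": .., "ty": .., "tz": .., "turn": ..}, ...]. A call has 1 to 20 rows; each row is the pose to reach, as a shift and turn from the pose measured when the call began; what a row does not reach only later rows make up. A row lasts 1/10 s, in which the tool goes at most 50 mm and 8.59 degrees, less where a joint would pass 70% of its speed; a pose out of reach is approached as far as the arm can. A call with a number of a shift or a turn outside -1 to 1 is refused whole. A call with a gripper value outside its range is refused whole. The fingers move at their own pace and stop on an object; "newtons" is the grip in N (left out, the last holds). Time passes only in rows, so rows that repeat a pose let the fingers close. It gives the time, the measured TCP pose, the force and the opening at its end, in the units of the state.
- observe(): the state, without advancing time (a new reading comes with each control period).
- get_image(name): name is "scene" or "top" or "wrist"; returns the picture (400x640x3 uint8, red, green, blue); there is no depth.
- camera_info(name): a dict with "fx", "fy", "cx", "cy" (pixels), "eye" and "rotation" of the camera in the world; the wrist camera has in their place "hand_eye" (4x4, takes a point from camera to tool coordinates, whose origin is the TCP and whose axes are the flange's). Camera axes: x right, y down, z forward; pixel columns grow to the right and rows downward; lengths in m; the calibration is good to about 2 mm. A picture is of the moment at which its call begins: read the wrist's pose just before it. camera_info takes no time and is no camera call.
- sign_off(): hands the job in, once; it reports no verdict.
The state is a dict: "clock": time; "joints": joint angles; "dq": joint speeds; "joint_efforts": joint torques, N m; "position": TCP position; "ee_rot": TCP orientation; "force": force on the tool from outside, world axes, zero at the start; "ft_torque": the same for the moment, N m; "width": opening from 0.0 (shut) to 1.0 (fully open).
Only numpy, scipy, OpenCV 4.12 (cv2) and the standard library are available. Lean on these libraries where they do the work, as an engineer would, in place of code of your own. Each camera call takes 0.05 s, during which the arm holds its last target. There are 200 camera calls.

### The job

Take the loose steel label holder from the bench, slide it tongue first along the label rail of the rotor stand, under the two rail lips, until its tongue has gone in behind the shelf lip against the spring clip and its shoulders sit fully home on the stops. The clip pushes back, so keep the holder pressed home and finish while still holding it there: do not let go. Leave the other things on the bench where they are.

Things in the scene. Friction and masses are not known exactly. Their poses are not given: they have to be found in the camera images.
- holder: the loose label holder, bare steel, about 0.2 kg: flat plate 6 mm thick, 80 long (x -50 to +30) by 70 wide, a white card on top, a narrower tongue (44 wide, 6 thick) from x +30 to +64, and an upright pull tab near the rear. Origin: underside, centre line; x ahead along the tongue, z up. The steps at x +30 are its two shoulders. Starts flat on the bench
- tab (a point): centre of the holder's upright pull tab, 30 mm behind the holder's origin: the tab is 12 mm thick along the holder's x (faces square to x), 32 mm wide along y, and stands from 6 to 50 mm above the underside; this point lies 32.5 mm above the underside
- shoulder (a point): midpoint between the holder's two shoulders, on the underside, 30 mm ahead of the holder's origin
- dock: the rotor stand, fixed, plain aluminium: a low shelf with two steel buckets (to 75 mm high, behind x +48 mm), and the label rail in front. Origin: at bench level on the centre line, in the plane of the shelf edge; x is the direction in which the holder is pushed, z up. A flat deck, 100 mm wide and 6 mm high, runs from x -195 mm to the shelf. Home: holder flat on the deck, its x along this x
- mouth (a point): start of the lipped rail: centre line, deck top, x -85 mm from the dock's origin. From here to x 0 side walls stand 75 mm apart and lips (16 to 20 mm above the bench) reach in over the plate's edges, 55 mm apart. Before it flared walls, open above, widen to 97 mm at x -118. The holder cannot go in from above under the lips: lay it on the deck before them and slide it in
- stop (a point): centre line, deck top, at the shelf edge (dock x 0): two stop posts 56 mm apart meet the holder's shoulders here; home is shoulder at this point. Between the posts is the slot for the tongue, under the shelf board (underside 16 mm above the bench; the shelf lip rises to 38 mm)
- clip (a joint): travel of the spring clip under the shelf, m: 0 = at rest, with its face 24 mm behind the shelf edge; pushed back by the tongue it reads 0.010 when the shoulders are home. It pushes the holder out with 3 N at first touch and 6 N at home (300 N/m)
- rotor_lid: loose bystander: aluminium rotor lid, disc 130 mm across with a knob, 36 mm high; origin centre of underside
- punch: loose bystander: steel drift punch 150 mm long, 14 mm thick, lying along its x; origin on the underside at mid-length
- cap1: loose bystander: blue plastic trunnion cap, 48 mm across, 30 mm high; origin centre of underside
- cap2: loose bystander: a second cap like it
- washer: loose bystander: brass hub washer, 48 mm across, 6 mm thick; origin centre of underside
- wrench: loose bystander: wrench 160 mm long lying along its x; origin on the underside
There are look-alikes about, which are no part of the job. What is shaped like the holder but blue or purple is not meant.

How it is judged:
By the outcome, as a careful person would: the job done as asked, in the order asked, and still so for the second after the job is handed in, while the arm keeps its last pose, push and grip.
It also fails if it takes over 58 s, if anything falls off the work surface, if the arm or the gripper's body presses on something with over 40 N, if the wrist force passes 120 N, or if a joint passes its speed limit or range.

## Working session

There is one attempt and no reset: what is moved stays moved. The work goes in short steps, Python scripts to look and compute and a tool call to move; the robot and the scene stay as the last step left them, time stands still between calls to the robot, and variables do not carry over. Pictures are saved under pics/ and viewed, about 8 in all and at most 12, crops included, and the job is handed in when it is done.

Besides the shell and the picture viewer there is one more tool, called by a JSON object that holds its "fn" and its "kwargs". drive_tool: Moves the arm, as the interface text tells. Its arguments: {"type":"object","properties":{"increments":{"type":"array","items":{"type":"object","properties":{"grip":{"type":"number"},"tx":{"type":"number"},"ty":{"type":"number"},"tz":{"type":"number"},"turn":{"type":"number"}}}},"newtons":{"type":"number"}},"required":["increments"]}

```bash
mkdir -p pics; python3 - <<'E'
from cell import *
import cv2
s=observe();print({k:s[k] for k in('clock','position','ee_rot','force','width')})
for n in('scene','top'):
    cv2.imwrite(f'pics/{n}0.png',get_image(n)[:,:,::-1]);print(n,camera_info(n))
print(camera_info('wrist'))
E
```

```text
{'clock': 0.0, 'position': array([0.2385144 , 0.57716095, 0.22595159]), 'ee_rot': array([-6.11587230e-01, -3.08132333e+00,  2.40682010e-03]), 'force': array([-0.68274045,  0.19677707,  0.56992877]), 'width': 0.9996826170550356}
scene {'fx': 448.8484729816507, 'fy': 448.8484729816507, 'cx': 319.04381116367074, 'cy': 197.7953053940911, 'eye': array([1.04001263, 0.48260296, 1.20956775]), 'rotation': array([-1.15481931, -2.60197288,  0.69725563])}
top {'fx': 418.0622167022387, 'fy': 418.0622167022387, 'cx': 314.2794633139896, 'cy': 200.86664571940494, 'eye': array([0.33483024, 0.01482996, 1.61769344]), 'rotation': array([-2.14671178,  2.12988109, -0.13582896])}
{'fx': 290.72383845137585, 'fy': 290.72383845137585, 'cx': 318.9617395093358, 'cy': 198.65868260985715, 'hand_eye': array([[ 7.21607448e-05, -9.66455128e-01, -2.56835514e-01,
         6.90838329e-02],
       [ 9.99999156e-01,  4.02908134e-04, -1.23515609e-03,
        -5.74726570e-05],
       [ 1.29720405e-03, -2.56835208e-01,  9.66454341e-01,
        -1.58252204e-01],
       [ 0.00000000e+00,  0.00000000e+00,  0.00000000e+00,
         1.00000000e+00]])}
```

View pics/top0.png

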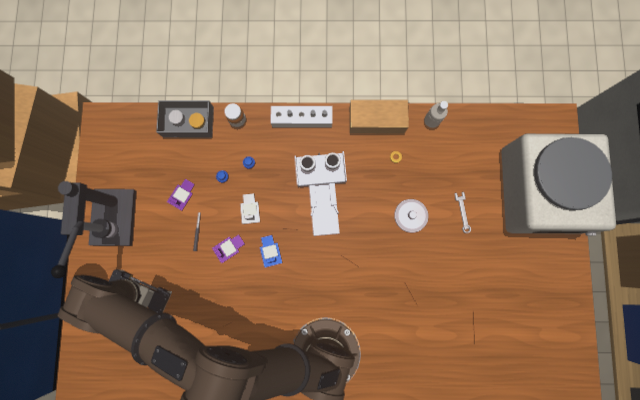

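View pics/scene0.png

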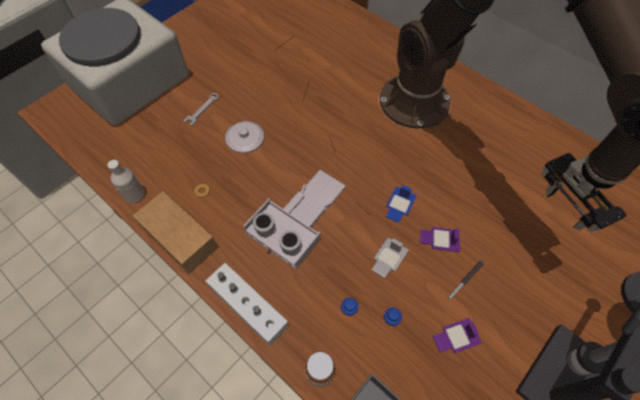

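Top view: the bare steel holder is at about (250,209) with its tongue pointing up in the image (world +x). The dock deck is at (325,210), with the shelf at (320,170). The blue and purple pieces are look-alikes.

```bash
cat > h.py <<'E'
from cell import *
import cv2, numpy as np
from scipy.spatial.transform import Rotation as R
def cam(n):
    c=camera_info(n)
    if n=='wrist':
        s=observe();H=np.eye(4);H[:3,:3]=R.from_rotvec(s['ee_rot']).as_matrix();H[:3,3]=s['position']
        T=H@c['hand_eye'];return c,T[:3,3],T[:3,:3]
    return c,np.array(c['eye']),R.from_rotvec(c['rotation']).as_matrix()
def ray(cm,px,z):
    c,e,M=cm;px=np.atleast_2d(px).astype(float)
    d=np.c_[(px[:,0]-c['cx'])/c['fx'],(px[:,1]-c['cy'])/c['fy'],np.ones(len(px))]@M.T
    return (e+d*((z-e[2])/d[:,2])[:,None])[:,:2]
def proj(cm,P):
    c,e,M=cm;q=(np.atleast_2d(P)-e)@M
    return np.c_[q[:,0]/q[:,2]*c['fx']+c['cx'],q[:,1]/q[:,2]*c['fy']+c['cy']]
E
python3 - <<'E'
from h import *
import cell
print([k for k in dir(cell) if not k.startswith('_')], getattr(cell,'grip_point_offset',None))
print(observe().keys())
t=cam('top')
print(ray(t,[[249,197],[250,221],[325,234],[320,185]],.006))
print(R.from_rotvec(observe()['ee_rot']).as_matrix().round(3))
im=cv2.imread('pics/top0.png')[140:270,180:380]
cv2.imwrite('pics/topc.png',cv2.resize(im,None,fx=4,fy=4,interpolation=cv2.INTER_CUBIC))
E
```

```text
['PlanningError', 'camera_info', 'get_image', 'grip_point_offset', 'observe', 'sign_off'] 0.0188
dict_keys(['clock', 'joints', 'dq', 'joint_efforts', 'position', 'ee_rot', 'force', 'ft_torque', 'width'])
[[0.58270693 0.29985121]
 [0.48853812 0.29297958]
 [0.44048045 0.00184951]
 [0.63206578 0.02246515]]
[[-0.924  0.382 -0.   ]
 [ 0.382  0.924 -0.001]
 [-0.    -0.001 -1.   ]]
```

View pics/topc.png

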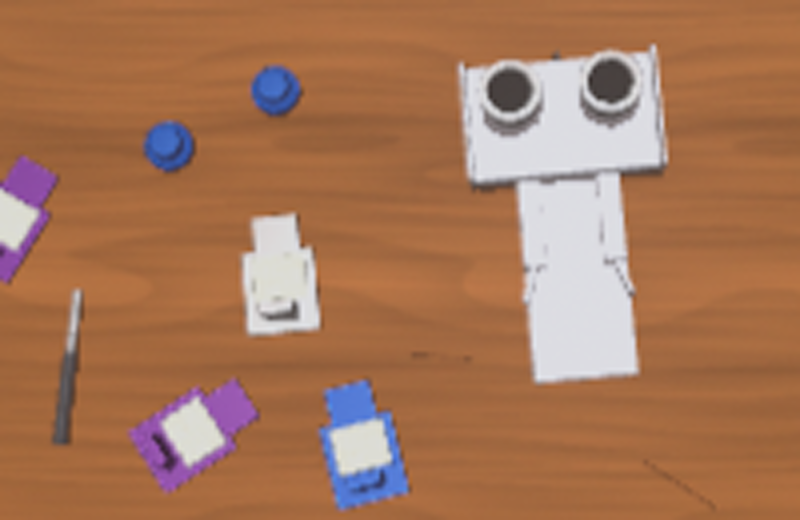

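{"fn": "drive_tool", "kwargs": {"increments": [{"tx": 0.1, "ty": -0.1, "turn": -0.14, "grip": -1}, {"tx": 0.18, "ty": -0.2, "turn": -0.28, "grip": -1}, {"tx": 0.26, "ty": -0.29, "turn": -0.42, "grip": -1}, {"tx": 0.34, "ty": -0.38, "turn": -0.56, "grip": -1}, {"tx": 0.42, "ty": -0.47, "turn": -0.7, "grip": -1}, {"tx": 0.5, "ty": -0.56, "turn": -0.84, "grip": -1}, {"tx": 0.58, "ty": -0.65, "turn": -0.98, "grip": -1}, {"tx": 0.66, "ty": -0.74, "turn": -1, "grip": -1}, {"tx": 0.73, "ty": -0.82, "turn": -1, "grip": -1}, {"tx": 0.73, "ty": -0.82, "turn": -1, "grip": -1}, {"tx": 0.73, "ty": -0.82, "turn": -1, "grip": -1}, {"tx": 0.73, "ty": -0.82, "turn": -1, "grip": -1}]}}

```text
invalid input
```

```bash
python3 - <<'E'
from h import *
s=observe();print(s['clock'],s['position'],R.from_rotvec(s['ee_rot']).as_matrix().round(3).tolist())
im=get_image('wrist')[:,:,::-1];cv2.imwrite('pics/w1.png',im)
E
```

```text
0.1 [0.23853264 0.57721057 0.22604775] [[-0.924, 0.382, -0.0], [0.382, 0.924, -0.001], [-0.0, -0.001, -1.0]]
```

View pics/w1.png

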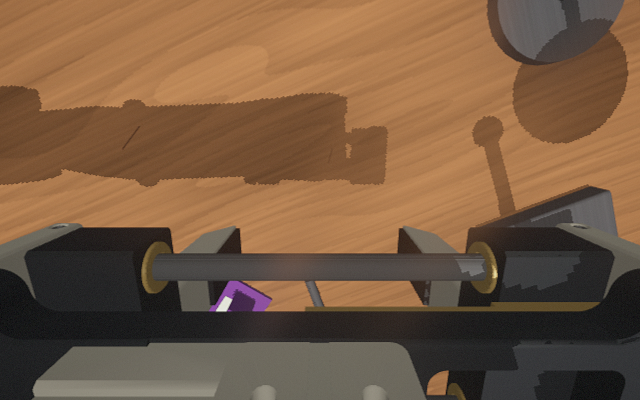

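Wrist view: the gripper hides the rows below about 225, so the camera sees ahead along tool +x. I'll retry the move with all fields filled in.

{"fn": "drive_tool", "kwargs": {"increments": [{"tx": 0.1, "ty": -0.1, "tz": 0, "turn": -0.14, "grip": -1}, {"tx": 0.18, "ty": -0.2, "tz": 0, "turn": -0.28, "grip": -1}, {"tx": 0.26, "ty": -0.29, "tz": 0, "turn": -0.42, "grip": -1}, {"tx": 0.34, "ty": -0.38, "tz": 0, "turn": -0.56, "grip": -1}, {"tx": 0.42, "ty": -0.47, "tz": 0, "turn": -0.7, "grip": -1}, {"tx": 0.5, "ty": -0.56, "tz": 0, "turn": -0.84, "grip": -1}, {"tx": 0.58, "ty": -0.65, "tz": 0, "turn": -0.98, "grip": -1}, {"tx": 0.66, "ty": -0.74, "tz": 0, "turn": -1, "grip": -1}, {"tx": 0.71, "ty": -0.83, "tz": 0, "turn": -1, "grip": -1}, {"tx": 0.71, "ty": -0.9, "tz": 0, "turn": -1, "grip": -1}, {"tx": 0.71, "ty": -0.9, "tz": 0, "turn": -1, "grip": -1}, {"tx": 0.71, "ty": -0.9, "tz": 0, "turn": -1, "grip": -1}], "newtons": 30}}

```text
clock: 1.35
position: [0.5224, 0.2169, 0.2261]
ee_rot: [-2.071, -2.361, 0.002]
force: [0.4, 0.6, 0.6]
width: 1.001
```

```bash
python3 - <<'E'
from h import *
s=observe();print(s['clock'],s['position'],s['joints'],R.from_rotvec(s['ee_rot']).as_matrix().round(3).tolist())
im=get_image('wrist')[:,:,::-1];cv2.imwrite('pics/w2.png',im)
E
```

```text
1.35 [0.52244378 0.21691866 0.22605073] [-0.77047316  0.34674201  0.38056004  1.74374363 -0.14432254  1.08000103
 -0.2116406 ] [[-0.13, 0.992, -0.002], [0.992, 0.13, -0.0], [0.0, -0.002, -1.0]]
```

View pics/w2.png

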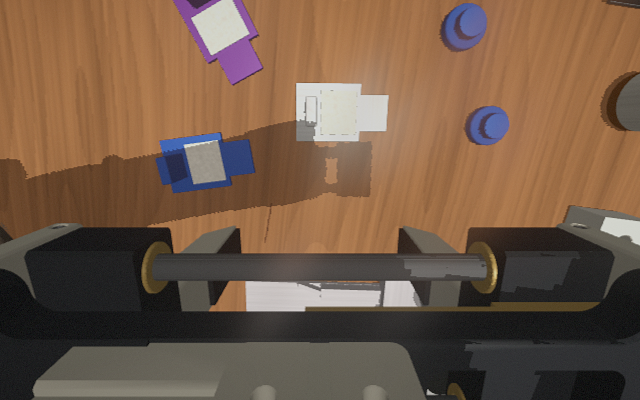

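Wrist view: the bare steel holder spans about (296–388, 83–141), with the tab at (311,108) and the tongue to the right. Next I'll get its pose and the dock's.

```bash
python3 - <<'E'
from h import *
im=cv2.imread('pics/w2.png');hsv=cv2.cvtColor(im,cv2.COLOR_BGR2HSV)
m=((hsv[...,1]<70)&(hsv[...,2]>120)).astype(np.uint8);m2=np.zeros_like(m);m2[70:150,280:400]=m[70:150,280:400]
cs,_=cv2.findContours(m2,0,2);c=max(cs,key=cv2.contourArea)
c=cv2.approxPolyDP(c,3,True)[:,0];cm=cam('wrist')
w=ray(cm,c,.006)
for a,b in zip(c,w):print(a,b.round(4))
# plane check of the tab top: z=.05
print('tab top', ray(cm,[[306,97],[316,97],[316,121],[306,121]],.05).round(4))
im=cv2.imread('pics/top0.png');hsv=cv2.cvtColor(im,cv2.COLOR_BGR2HSV);t=cam('top')
m=((hsv[...,1]<60)&(hsv[...,2]>130)).astype(np.uint8)
def edge(r0,r1):
    L=[];Q=[]
    for r in range(r0,r1):
        x=np.where(m[r,295:355])[0]+295;L.append([x.min()-.5,r]);Q.append([x.max()+.5,r])
    return ray(t,L,.006),ray(t,Q,.006)
l,q=edge(214,231)
for e in(l,q):
    p=np.polyfit(e[:,0],e[:,1],1);print('deck edge yaw',np.degrees(np.arctan(p[0])),'y at x=.5',np.polyval(p,.5),e[[0,-1]])
col=[np.where(m[:,u])[0] for u in range(316,334)]
print('deck front', ray(t,[[u,c[c<240].max()+.5] for u,c in zip(range(316,334),col)],.006)[[0,8,17]])
E
```

```text
[296  83] [0.4787 0.3272]
[296 140] [0.4863 0.2594]
[342 141] [0.5448 0.2659]
[342 145] [0.5456 0.2609]
[349 141] [0.5537 0.2671]
[349 148] [0.5551 0.2584]
[352 143] [0.5579 0.2651]
[360 143] [0.568  0.2665]
[360 131] [0.5655 0.2813]
[386 130] [0.598  0.2868]
[388  95] [0.5924 0.3284]
[362  95] [0.5607 0.3241]
[360  83] [0.556  0.3374]
tab top [[0.4951 0.3097]
 [0.5059 0.3111]
 [0.5092 0.2861]
 [0.4981 0.2846]]
deck edge yaw 7.2597084819248545 y at x=.5 0.05512206124419354 [[0.51753712 0.0584986 ]
 [0.45550985 0.0501358 ]]
deck edge yaw 5.07834212433424 y at x=.5 -0.04709404155745059 [[ 0.51828772 -0.04615259]
 [ 0.45629405 -0.05007151]]
deck front [[ 0.43443512  0.03645387]
 [ 0.43852678  0.00568758]
 [ 0.44264926 -0.02892722]]
```

{"fn": "drive_tool", "kwargs": {"increments": [{"tx": -0.05, "ty": 0.1, "tz": -0.05, "turn": 0, "grip": -1}, {"tx": -0.051, "ty": 0.2, "tz": -0.12, "turn": 0, "grip": -1}, {"tx": -0.051, "ty": 0.2, "tz": -0.22, "turn": 0, "grip": -1}, {"tx": -0.051, "ty": 0.2, "tz": -0.32, "turn": 0, "grip": -1}, {"tx": -0.051, "ty": 0.2, "tz": -0.4, "turn": 0, "grip": -1}, {"tx": -0.051, "ty": 0.2, "tz": -0.46, "turn": 0, "grip": -1}, {"tx": -0.051, "ty": 0.2, "tz": -0.5, "turn": 0, "grip": -1}, {"tx": -0.051, "ty": 0.2, "tz": -0.53, "turn": 0, "grip": -1}, {"tx": -0.051, "ty": 0.2, "tz": -0.53, "turn": 0, "grip": -1}, {"tx": -0.051, "ty": 0.2, "tz": -0.53, "turn": 0, "grip": -1}]}}

```text
clock: 2.4
position: [0.5018, 0.2989, 0.0143]
ee_rot: [-2.068, -2.363, 0.001]
force: [0.2, -1.2, 0.0]
width: 1.0
```

{"fn": "drive_tool", "kwargs": {"increments": [{"tx": 0, "ty": 0, "tz": 0, "turn": 0, "grip": 1}, {"tx": 0, "ty": 0, "tz": 0, "turn": 0, "grip": 1}, {"tx": 0, "ty": 0, "tz": 0, "turn": 0, "grip": 1}, {"tx": 0, "ty": 0, "tz": 0, "turn": 0, "grip": 1}, {"tx": 0, "ty": 0, "tz": 0, "turn": 0, "grip": 1}, {"tx": 0, "ty": 0, "tz": 0, "turn": 0, "grip": 1}, {"tx": 0, "ty": 0, "tz": 0, "turn": 0, "grip": 1}, {"tx": 0, "ty": 0, "tz": 0, "turn": 0, "grip": 1}], "newtons": 40}}

```text
clock: 3.2
position: [0.5018, 0.2989, 0.0143]
ee_rot: [-2.068, -2.363, 0.001]
force: [0.5, 0.2, -0.7]
width: 0.354
```

{"fn": "drive_tool", "kwargs": {"increments": [{"tx": 0, "ty": 0, "tz": 0, "turn": 0, "grip": 1}, {"tx": 0, "ty": 0, "tz": 0, "turn": 0, "grip": 1}, {"tx": 0, "ty": 0, "tz": 0, "turn": 0, "grip": 1}, {"tx": 0, "ty": 0, "tz": 0, "turn": 0, "grip": 1}, {"tx": 0, "ty": 0, "tz": 0, "turn": 0, "grip": 1}], "newtons": 40}}

```text
clock: 3.7
position: [0.5019, 0.2988, 0.0144]
ee_rot: [-2.068, -2.363, 0.001]
force: [0.0, -0.5, -0.4]
width: 0.13
```

{"fn": "drive_tool", "kwargs": {"increments": [{"tx": 0, "ty": 0, "tz": 0.1, "turn": 0, "grip": 1}, {"tx": 0, "ty": 0, "tz": 0.2, "turn": 0, "grip": 1}, {"tx": 0, "ty": 0, "tz": 0.3, "turn": 0, "grip": 1}, {"tx": 0, "ty": -0.1, "tz": 0.4, "turn": 0, "grip": 1}, {"tx": 0, "ty": -0.2, "tz": 0.5, "turn": 0, "grip": 1}, {"tx": 0, "ty": -0.3, "tz": 0.55, "turn": 0, "grip": 1}, {"tx": 0, "ty": -0.4, "tz": 0.55, "turn": 0, "grip": 1}, {"tx": 0, "ty": -0.5, "tz": 0.55, "turn": 0, "grip": 1}, {"tx": 0, "ty": -0.6, "tz": 0.55, "turn": 0, "grip": 1}, {"tx": 0, "ty": -0.7, "tz": 0.55, "turn": 0, "grip": 1}, {"tx": 0, "ty": -0.8, "tz": 0.55, "turn": 0, "grip": 1}, {"tx": 0, "ty": -0.9, "tz": 0.55, "turn": 0, "grip": 1}, {"tx": 0, "ty": -0.98, "tz": 0.55, "turn": 0, "grip": 1}, {"tx": 0, "ty": -0.98, "tz": 0.55, "turn": 0, "grip": 1}, {"tx": 0, "ty": -0.98, "tz": 0.55, "turn": 0, "grip": 1}]}}

```text
clock: 5.2
position: [0.5014, -0.0937, 0.2341]
ee_rot: [-2.07, -2.361, 0.001]
force: [-0.3, 1.3, -1.6]
width: 0.129
```

```bash
python3 - <<'E'
from h import *
s=observe();print(s['clock'],s['position'],s['width'],s['joints'],R.from_rotvec(s['ee_rot']).as_matrix().round(3).tolist())
im=get_image('wrist')[:,:,::-1];cv2.imwrite('pics/w3.png',im)
E
```

```text
5.2 [ 0.50138913 -0.09366723  0.23411486] 0.1294406812195478 [-0.34017816  0.25192554  0.52550872  1.86847739 -0.14444178  1.06066425
  0.37385072] [[-0.131, 0.991, -0.002], [0.991, 0.131, 0.001], [0.001, -0.002, -1.0]]
```

View pics/w3.png

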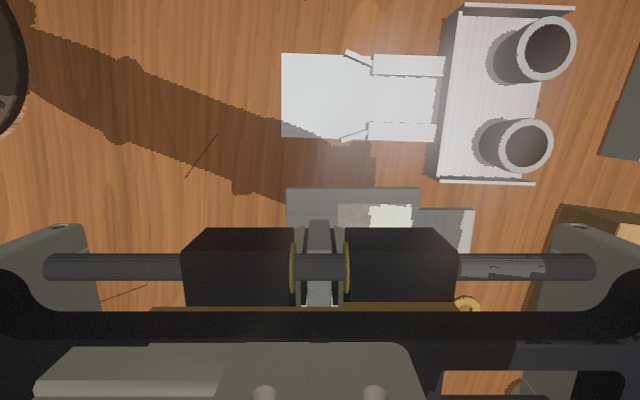

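The view shows the dock deck (front edge at u≈281), the lips at (373–445, 55–75) and (368–437, 122–140), and the held holder at (286–475, 188+). I'll take a crop and fit the edges.

```bash
python3 - <<'E'
from h import *
im=cv2.imread('pics/w3.png')[40:220,270:480]
g=cv2.createCLAHE(3,(4,4)).apply(cv2.cvtColor(im,cv2.COLOR_BGR2GRAY))
cv2.imwrite('pics/w3c.png',cv2.resize(g,(798,684)[:2],interpolation=cv2.INTER_CUBIC)[:600])
E
```

```text
(no output)
```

View pics/w3c.png

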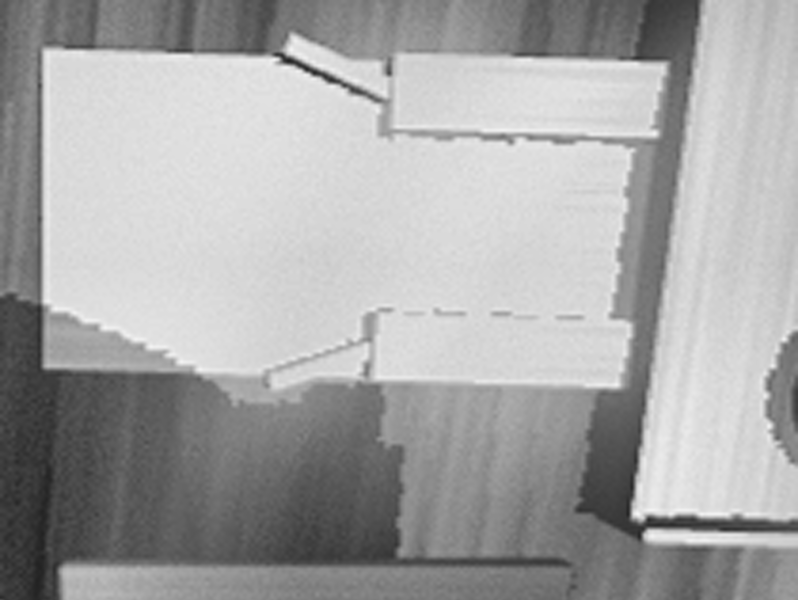

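```bash
python3 - <<'E'
from h import *
cm=cam('wrist')
f=lambda p,z: ray(cm,np.array(p)/3.8+[270,40],z)
def show(n,p,z):
    w=f(p,z);d=w[-1]-w[0];print(n,w.round(4).tolist(),'yaw',np.degrees(np.arctan2(d[1],d[0])).round(2),'len',np.hypot(*d).round(4));return w
a=show('lipL in',[(392,132),(658,136)],.02);b=show('lipR in',[(376,312),(630,320)],.02)
c=show('lipL out',[(392,55),(668,63)],.02);d=show('lipR out',[(372,380),(625,387)],.02)
e=show('deckL',[(43,47),(285,55)],.006);g=show('deckR',[(43,369),(265,376)],.006)
show('front',[(43,47),(43,369)],.006);
show('mouthline',[(392,55),(372,380)],.02);show('endline',[(668,63),(625,387)],.02)
for L,Rr,x0 in((a,b,-.085),(c,d,-.085)):
  print('mouth ctr',(L[0]+Rr[0])/2,'end ctr',(L[1]+Rr[1])/2)
print('front ctr',(e[0]+g[0])/2)
s=observe();zt=s['position'][2]-.0144+.006
h=ray(cm,[[286,188],[419,188],[420,209.5],[474,209.5]],zt);print('held',h.round(4).tolist())
M=R.from_rotvec(s['ee_rot']).as_matrix()
print('held in tool(x=holder lateral,y=holder fwd):',((np.c_[h,np.full(4,zt)]-s['position'])@M).round(4).tolist())
E
```

```text
lipL in [[0.5485, 0.0374], [0.6313, 0.0473]] yaw 6.82 len 0.0834
lipR in [[0.5532, -0.017], [0.6357, -0.0085]] yaw 5.9 len 0.083
lipL out [[0.5445, 0.0591], [0.6293, 0.0682]] yaw 6.1 len 0.0853
lipR out [[0.5557, -0.0386], [0.6391, -0.0297]] yaw 6.09 len 0.0839
deckL [[0.4356, 0.0498], [0.5126, 0.0577]] yaw 5.89 len 0.0774
deckR [[0.4457, -0.0505], [0.5214, -0.0427]] yaw 5.87 len 0.0762
front [[0.4356, 0.0498], [0.4457, -0.0505]] yaw -84.26 len 0.1008
mouthline [[0.5445, 0.0591], [0.5557, -0.0386]] yaw -83.48 len 0.0984
endline [[0.6293, 0.0682], [0.6391, -0.0297]] yaw -84.26 len 0.0984
mouth ctr [0.5508243  0.01020234] end ctr [0.63351906 0.01942111]
mouth ctr [0.55010216 0.01025274] end ctr [0.63422412 0.01923651]
front ctr [ 4.40652246e-01 -3.49317042e-04]
held [[0.4779, -0.0645], [0.5554, -0.0541], [0.5589, -0.067], [0.5909, -0.0626]]
held in tool(x=holder lateral,y=holder fwd): [[0.0309, -0.0197, 0.0085], [0.0309, 0.0584, 0.0083], [0.0177, 0.0601, 0.0083], [0.0177, 0.0924, 0.0083]]
```

Dock: yaw 6.0°, origin ≈ (0.6347, 0.0195). The held holder is at yaw ≈7.5° with its centre ≈3.5–4 mm toward −y of the TCP. I'll go over the deck with the shoulder at dock x −110 mm.

{"fn": "drive_tool", "kwargs": {"increments": [{"tx": -0.04, "ty": 0.08, "tz": 0, "turn": -0.02, "grip": 1}, {"tx": -0.07, "ty": 0.18, "tz": -0.03, "turn": -0.025, "grip": 1}, {"tx": -0.09, "ty": 0.247, "tz": -0.08, "turn": -0.025, "grip": 1}, {"tx": -0.09, "ty": 0.247, "tz": -0.18, "turn": -0.025, "grip": 1}, {"tx": -0.09, "ty": 0.247, "tz": -0.28, "turn": -0.025, "grip": 1}, {"tx": -0.09, "ty": 0.247, "tz": -0.38, "turn": -0.025, "grip": 1}, {"tx": -0.09, "ty": 0.247, "tz": -0.46, "turn": -0.025, "grip": 1}, {"tx": -0.09, "ty": 0.247, "tz": -0.5, "turn": -0.025, "grip": 1}, {"tx": -0.09, "ty": 0.247, "tz": -0.505, "turn": -0.025, "grip": 1}, {"tx": -0.09, "ty": 0.247, "tz": -0.505, "turn": -0.025, "grip": 1}, {"tx": -0.09, "ty": 0.247, "tz": -0.505, "turn": -0.025, "grip": 1}]}}

```text
clock: 6.35
position: [0.4664, 0.0069, 0.033]
ee_rot: [-2.097, -2.337, -0.002]
force: [0.6, -0.6, -0.5]
width: 0.13
```

```bash
python3 - <<'E'
from h import *
s=observe();print(s['clock'],s['position'],s['width'],s['force'],R.from_rotvec(s['ee_rot']).as_matrix().round(4).tolist())
im=get_image('scene')[:,:,::-1];cv2.imwrite('pics/s4f.png',im)
a=cv2.resize(im[150:275,230:400],None,fx=4.5,fy=4.5,interpolation=cv2.INTER_CUBIC);cv2.imwrite('pics/s4.png',a)
E
```

```text
6.35 [0.46639427 0.00692105 0.03303525] 0.13022527265764763 [ 0.60329242 -0.55572465 -0.52829031] [[-0.1078, 0.9942, -0.0004], [0.9942, 0.1078, 0.0018], [0.0019, -0.0002, -1.0]]
```

View pics/s4.png

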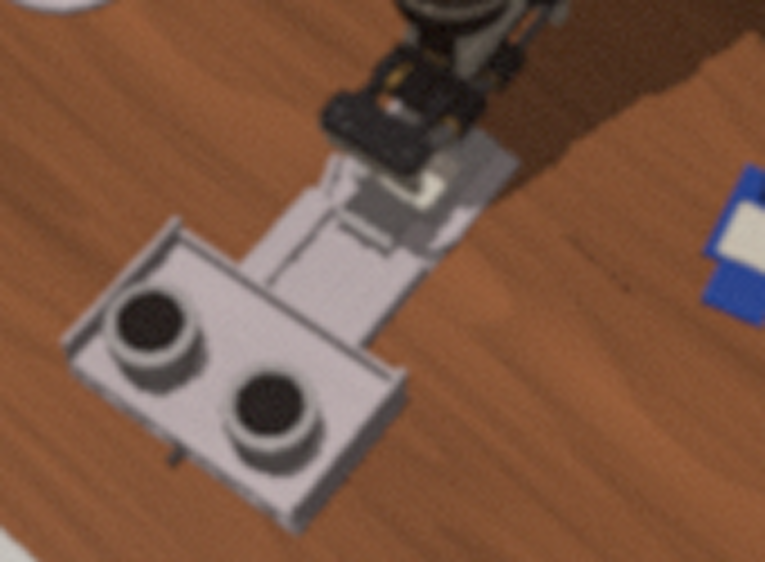

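Scene view: the holder is over the deck ahead of the lips, roughly centred. The TCP is about 1.6 mm too far in +y. I'll lower it and correct that.

{"fn": "drive_tool", "kwargs": {"increments": [{"tx": 0, "ty": -0.004, "tz": -0.012, "turn": 0, "grip": 1}, {"tx": 0, "ty": -0.004, "tz": -0.022, "turn": 0, "grip": 1}, {"tx": 0, "ty": -0.004, "tz": -0.03, "turn": 0, "grip": 1}, {"tx": 0, "ty": -0.004, "tz": -0.033, "turn": 0, "grip": 1}, {"tx": 0, "ty": -0.004, "tz": -0.033, "turn": 0, "grip": 1}, {"tx": 0, "ty": -0.004, "tz": -0.033, "turn": 0, "grip": 1}]}}

```text
clock: 7.0
position: [0.4664, 0.0052, 0.0202]
ee_rot: [-2.098, -2.336, -0.003]
force: [-1.4, 0.6, 6.7]
width: 0.126
```

{"fn": "drive_tool", "kwargs": {"increments": [{"tx": 0.012, "ty": 0.0013, "tz": 0.001, "turn": 0, "grip": 1}, {"tx": 0.025, "ty": 0.0026, "tz": 0.001, "turn": 0, "grip": 1}, {"tx": 0.037, "ty": 0.0039, "tz": 0.001, "turn": 0, "grip": 1}, {"tx": 0.05, "ty": 0.0052, "tz": 0.001, "turn": 0, "grip": 1}, {"tx": 0.062, "ty": 0.0065, "tz": 0.001, "turn": 0, "grip": 1}, {"tx": 0.075, "ty": 0.0078, "tz": 0.001, "turn": 0, "grip": 1}, {"tx": 0.087, "ty": 0.0091, "tz": 0.001, "turn": 0, "grip": 1}, {"tx": 0.1, "ty": 0.0105, "tz": 0.001, "turn": 0, "grip": 1}, {"tx": 0.1, "ty": 0.0105, "tz": 0.001, "turn": 0, "grip": 1}]}}

```text
clock: 7.9
position: [0.5074, 0.0096, 0.0207]
ee_rot: [-2.098, -2.337, -0.003]
force: [-0.2, 0.6, -1.6]
width: 0.127
```

{"fn": "drive_tool", "kwargs": {"increments": [{"tx": 0.015, "ty": 0.0016, "tz": 0, "turn": 0, "grip": 1}, {"tx": 0.03, "ty": 0.0032, "tz": 0, "turn": 0, "grip": 1}, {"tx": 0.045, "ty": 0.0047, "tz": 0, "turn": 0, "grip": 1}, {"tx": 0.06, "ty": 0.0063, "tz": 0, "turn": 0, "grip": 1}, {"tx": 0.075, "ty": 0.0079, "tz": 0, "turn": 0, "grip": 1}, {"tx": 0.09, "ty": 0.0095, "tz": 0, "turn": 0, "grip": 1}, {"tx": 0.105, "ty": 0.011, "tz": 0, "turn": 0, "grip": 1}, {"tx": 0.12, "ty": 0.0126, "tz": 0, "turn": 0, "grip": 1}, {"tx": 0.12, "ty": 0.0126, "tz": 0, "turn": 0, "grip": 1}]}}

```text
clock: 8.8
position: [0.5564, 0.0147, 0.0207]
ee_rot: [-2.098, -2.338, -0.004]
force: [0.3, -0.4, -2.1]
width: 0.127
```

{"fn": "drive_tool", "kwargs": {"increments": [{"tx": 0.01, "ty": 0.001, "tz": 0, "turn": 0, "grip": 1}, {"tx": 0.02, "ty": 0.0021, "tz": 0, "turn": 0, "grip": 1}, {"tx": 0.03, "ty": 0.0032, "tz": 0, "turn": 0, "grip": 1}, {"tx": 0.03, "ty": 0.0032, "tz": 0, "turn": 0, "grip": 1}, {"tx": 0.03, "ty": 0.0032, "tz": 0, "turn": 0, "grip": 1}]}}

```text
clock: 9.3
position: [0.5676, 0.016, 0.0205]
ee_rot: [-2.098, -2.337, -0.003]
force: [-3.6, -0.1, -0.9]
width: 0.128
```

{"fn": "drive_tool", "kwargs": {"increments": [{"tx": 0.005, "ty": 0.0005, "tz": 0, "turn": 0, "grip": 1}, {"tx": 0.01, "ty": 0.001, "tz": 0, "turn": 0, "grip": 1}, {"tx": 0.01, "ty": 0.001, "tz": 0, "turn": 0, "grip": 1}, {"tx": 0.01, "ty": 0.001, "tz": 0, "turn": 0, "grip": 1}]}}

```text
clock: 9.7
position: [0.5709, 0.0164, 0.0204]
ee_rot: [-2.097, -2.336, -0.002]
force: [-3.9, -0.5, 0.7]
width: 0.129
```

{"fn": "drive_tool", "kwargs": {"increments": [{"tx": 0.005, "ty": 0.0005, "tz": 0, "turn": 0, "grip": 1}, {"tx": 0.01, "ty": 0.001, "tz": 0, "turn": 0, "grip": 1}, {"tx": 0.01, "ty": 0.001, "tz": 0, "turn": 0, "grip": 1}, {"tx": 0.01, "ty": 0.001, "tz": 0, "turn": 0, "grip": 1}]}}

```text
clock: 10.1
position: [0.5738, 0.0167, 0.0204]
ee_rot: [-2.096, -2.335, 0.0]
force: [-7.4, -0.1, 4.8]
width: 0.124
```

{"fn": "drive_tool", "kwargs": {"increments": [{"tx": 0.003, "ty": 0.0003, "tz": 0, "turn": 0, "grip": 1}, {"tx": 0.006, "ty": 0.0006, "tz": 0, "turn": 0, "grip": 1}, {"tx": 0.006, "ty": 0.0006, "tz": 0, "turn": 0, "grip": 1}, {"tx": 0.006, "ty": 0.0006, "tz": 0, "turn": 0, "grip": 1}]}}

```text
clock: 10.5
position: [0.5745, 0.0169, 0.0205]
ee_rot: [-2.095, -2.333, 0.003]
force: [-10.6, -0.0, 7.4]
width: 0.127
```

{"fn": "drive_tool", "kwargs": {"increments": [{"tx": 0.004, "ty": 0.0004, "tz": 0, "turn": 0, "grip": 1}, {"tx": 0.008, "ty": 0.0008, "tz": 0, "turn": 0, "grip": 1}, {"tx": 0.008, "ty": 0.0008, "tz": 0, "turn": 0, "grip": 1}, {"tx": 0.008, "ty": 0.0008, "tz": 0, "turn": 0, "grip": 1}]}}

```text
clock: 10.9
position: [0.5746, 0.017, 0.0206]
ee_rot: [-2.093, -2.329, 0.008]
force: [-15.2, -0.8, 13.9]
width: 0.128
```

```bash
python3 - <<'E'
from h import *
s=observe();print(s['clock'],s['position'],s['width'],s['force'],s['ft_torque'],R.from_rotvec(s['ee_rot']).as_matrix().round(4).tolist())
im=get_image('wrist')[:,:,::-1];im2=get_image('scene')[:,:,::-1]
a=cv2.resize(im2[150:275,230:400],None,fx=4,fy=4,interpolation=cv2.INTER_CUBIC)
cv2.imwrite('pics/s5.png',a);cv2.imwrite('pics/w5.png',im)
E
```

```text
10.9 [0.57455675 0.01700364 0.02056349] 0.12757154530682668 [-15.24111502  -0.79016067  13.89657249] [-0.20706448  2.60766372 -0.13530668] [[-0.1064, 0.9943, -0.0112], [0.9943, 0.1064, 0.0035], [0.0046, -0.0107, -0.9999]]
```

View pics/s5.png

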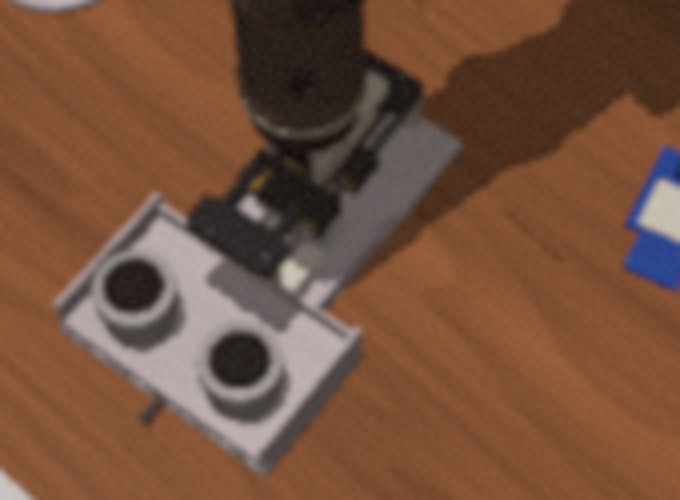

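Scene view: the holder is in the rail with its tongue under the shelf. The TCP stopped at x=0.5746, which is the predicted home, while the force rose past the clip's 6 N, so the shoulders are on the stops. I'll check that the hold is steady, then hand in.

```bash
python3 - <<'E'
from h import *
for i in range(4): get_image('top')
s=observe();print(s['clock'],s['position'],s['force'],s['width'],abs(s['dq']).max())
if abs(s['position'][0]-.5746)<.0008 and s['force'][0]<-10: print(sign_off())
E
```

```text
11.2 [0.57456702 0.01696401 0.02057758] [-1.56274767e+01 -1.73723291e-03  1.38858869e+01] 0.1266522012382008 0.0011972228428279213
the job is handed in; nothing more can be done
None
```

The steel label holder is home in the rotor stand's label rail. I handed the job in at 11.2 s with the gripper still holding it pressed there. I gripped it by the tab, laid it on the deck and slid it under the lips against the clip until the shoulders met the stops.

**Final position:** the tool stopped at x = 0.5746 m, the home position I had worked out from the camera images. Further commanded travel only raised the force.

**Push:** about 15.5 N forward, well over the clip's 6 N, and about 14 N downward. Position and force were steady for the last 0.3 s, and the grip opening was about 11.7 mm on the 12 mm tab.

**Not perfect:** the tool tilted forward about 0.65° under the push, so the holder may sit very slightly nose-down. I could not see the shoulders on the stops because the gripper and shelf hide them. That they are home rests on position and force alone.

**Other objects:** the arm met no unexpected contact on its way. I did not do a final image check that the other things on the bench were still in place.

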